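# Fit the keeper sleeve, then unlatch and hold up the board fixture's arm

### The arm

A 7-joint arm with a two-finger parallel gripper is mounted at the origin on the work surface. World frame = base frame: x ahead of the robot, y to its left, z up, the work surface at z = 0. Lengths are in m, angles in rad, forces in N, time in s.
With the tool pointing down it reaches from about 0.4 to 0.85 m from the base axis. Payload 10.4 kg.
Tool frame: the origin (TCP) lies between the finger pads; the fingertips stand 11 mm ahead of it and the grasp point (between the pads) lies 8 mm behind it (tip_reach is the distance from the TCP to the fingertips, in m); z points along the fingers, y is the line along which they close (so a half turn about z gives the same grasp; the last joint's range is limited). The gripper opens to 85 mm and grips with 20 to 120 N. Pads are 22 mm wide; open, the fingers measure 114 mm over their backs; the gripper's body (76 mm by 85 mm) begins 54 mm behind the grasp point. The pads swing forward as they close: fully open they stand 13 mm farther back than shut.
Start: joints at [1.239, 0.332, -0.065, 1.46, 0.022, 1.35, -0.088], TCP at [0.19, -0.595, 0.242] pointing down, gripper open.
Joint ranges: [-2.6, 2.6], [-0.5, 2.12], [-1.47, 1.34], [0.16, 2.42], [-1.27, 4.41], [0.06, 2.06], [-2.6, 2.6]. Speed limits (rad/s): [2.22, 2.22, 2.79, 2.79, 3.14, 3.14, 3.14].

### API

Orientations are given as a unit quaternion [x, y, z, w].
In Python, from workcell import * gives the robot as it stands.
- The arm moves only by the shell command python3 -m inch 'ROWS' [OPENING] [FORCE]. ROWS is JSON, a list of rows, each an object with "slide": the shift along the world's x, y, z in m, a list of three; "yaw": the turn about the world's z in rad. A call has 1 to 20 rows; each row is the pose to reach, as a shift and turn from the pose commanded when the call began; what a row does not reach only later rows make up. A row lasts 1/12 s, in which the tool goes at most 41.7 mm and 7.16 degrees, less where a joint would pass 70% of its speed; a pose out of reach is approached as far as the arm can. A call with a gripper value outside its range is refused whole. OPENING is the closure in counts, from 0 (fully open) to 255 (shut), set as the call begins (- or left out, the last holds). The fingers move at their own pace and stop on an object; FORCE is the grip in N (left out, the last holds). Time passes only in rows, so rows that repeat a pose let the fingers close. It gives the time, the measured TCP pose, the force, the opening and the grip force at its end, in the units of the state.
- get_obs(): the state, without advancing time (a new reading comes with each control period).
- camera(name): name is "side" or "top"; returns a dict with "frame" (400x640x3 uint8, red, green, blue), "fx", "fy", "cx", "cy" (pixels), "extrinsics" (4x4, takes a point from world to camera coordinates). Camera axes: x right, y down, z forward; pixel columns grow to the right and rows downward; lengths in m; the calibration is good to about 2 mm. A picture is of the moment at which its call begins. There is no depth.
- hand_in(): hands the job in; it is judged then, once.
The state is a dict: "clock": time; "joint_pos": joint angles; "joint_velocities": joint speeds; "tau": joint torques, N m; "position": TCP position; "ee_rot": TCP orientation; "ft_force": force on the tool from outside, world axes, zero at the start; "torque": the same for the moment, N m; "grip_width": opening from 0.0 (shut) to 1.0 (fully open); "grasp_force": force on a finger pad.
Only numpy, scipy, OpenCV 4.12 (cv2) and the standard library are available. Lean on these libraries where they do the work, as an engineer would, in place of code of your own. Each camera call takes 0.05 s, during which the arm holds its last target. There are 200 camera calls.

### The job

Take the white keeper sleeve from the blue compartment bin, slip it fully down over the bare guide post of the circuit-board fixture and let go of it. Then pull the red latch tab of the hold-down arm sideways against its spring, lift the arm's coupler off the ball and finish while still holding the arm up, steady, with the coupler at least 7 cm higher than it sat. Leave the circuit board, the sleeve on its post and all the other things where they are.

Things in the scene. Friction and masses are not known exactly. Their poses are not given: they have to be found in the camera images.
- sleeve: white plastic tube standing upright in one compartment of the blue bin: 34 mm outer diameter, 16 mm bore, 50 mm tall, 24 to 42 g, loose. Origin at the centre of its lower end, z along the tube. An identical white tube already stands on the fixture's other post and is fixed; leave it.
- bin: shallow blue bin, 90 (x) by 200 (y) by 20 mm high, fixed, walls and floor 5 mm, three compartments in a row along its y (centres 65 mm apart). One holds the sleeve, the others a black rubber foot and an orange cap; which is where varies. Origin at the centre of its underside.
- rubber_foot: black cylinder, 30 mm diameter, 35 tall, standing in the bin; leave it. Origin at the centre of its underside.
- cap: orange cap, 32 mm diameter, 30 tall, in the bin; leave it. Origin at the centre of its underside.
- fixture: fixed grey board fixture, base plate 320 (x) by 210 (y) by 12 mm, origin under its centre. x points from latch end (near the robot) to hinge end. In its frame (mm): arm's hinge pin along y at x 130, z 50; ball at x -110, y 0; bare post at x 30, y 75; second post, already sleeved (top z 68), at x 30, y -75. The aluminium arm runs along y 0, 24 wide, top at z 58.
- guide_post (a point): foot of the bare steel guide post, on the shoulder (22 mm diameter) that carries the sleeve, 18 mm above the table and 1 mm above the board; z up, axes as the fixture. The post is 10 mm in diameter and stands 25 mm above this point. A sleeve that is fully down has its origin here; its rim then reaches 4 mm over the edge of the board.
- ball_top (a point): top of the steel ball (26 mm diameter, on a collar 30 mm in diameter) under the arm's coupler.
- board: green circuit board 140 x 124 x 5 mm with small parts on it, loose (120 g), lying in the fixture under the arm. Origin at the centre of its underside.
- hold_arm (a joint): angle of the hinged hold-down arm in rad: 0 is down with the coupler on the ball, grows as the coupler rises, stop at 1.0. Weighs 0.3 to 0.55 kg, falls back when let go. Latched, it lifts no more than about 0.01 rad.
- coupler (a point): top centre of the arm's coupler, over the ball, 240 mm from the hinge pin (10 mm above the pin's height when down). Axes turn with the arm; x towards the hinge.
- latch (a joint): sideways travel of the latch, m: 0 sprung home (its bolt under the ball's collar), stop at 0.016. The bolt is clear of the collar from 0.009. Slides along the fixture's -y; the spring takes 4 N at the start, 8 N at the stop, and pushes it home when let go. Keep it pulled until the coupler has risen 35 mm; after that it may spring back.
- latch_tab (a point): point on the upright red latch tab, 23 mm below its top, in the middle of its thickness and width. The tab is 10 mm thick (y, the pulling line), 36 wide (x), 52 tall, on a steel slide on top of the coupler; its top is 118 mm above the table when down. The arm can be lifted by it. Moves and turns with the arm; axes as the fixture when down.
- screwdriver: screwdriver, 180 mm long, lying on the table to the right of the fixture; leave it.
- spool: grey spool, 60 mm diameter, 47 tall, between bin and fixture, farther back; leave it. Origin under its centre.
- flux_bottle: bottle, 44 mm diameter, 90 tall, behind the bin; leave it. Origin under its centre.
- multimeter: yellow handheld meter lying flat, 150 x 75 x 36 mm, to the right of the fixture; leave it. Origin under its centre.

How it is judged:
On the way, in this order (a step that is already met when the one before it is completed fails the run):
1. the white sleeve is fully down on the bare guide post and released, the arm still latched down (horizontal distance between sleeve and guide_post below 0.006 m and z of sleeve in the frame of guide_post between -0.004 and 0.005 m and angle between sleeve's own z axis and vertical below 0.12 rad and contact force between the fingers and sleeve below 0.1 N and value of joint hold_arm below 0.03 rad and value of joint latch below 0.005 m), for 0.2 s.
2. the latch is pulled sideways clear of the ball's collar while the arm is still down (value of joint latch above 0.009 m and value of joint hold_arm below 0.06 rad), for 0.05 s.
3. the coupler is lifted off the ball (value of joint hold_arm above 0.15 rad), for 0.1 s.
At the end, for the whole second after the job is handed in: Fingers hold the arm up, steady (under 0.1 rad/s), above 0.27 rad (coupler 64 mm above its seat), not resting on sleeve or board; the sleeve stands released on the guide post within 6 mm of its axis, 5 mm of its seat, 0.12 rad of upright; board within 15 mm of its start (value of joint hold_arm above 0.27 rad and velocity of joint hold_arm between -0.1 and 0.1 rad/s and contact force between the fingers and hold_arm above 0.5 N and contact force between each of sleeve, board and hold_arm below 0.1 N and distance of board from where it was at the start of the episode below 0.015 m and horizontal distance between sleeve and guide_post below 0.006 m and z of sleeve in the frame of guide_post between -0.004 and 0.005 m and angle between sleeve's own z axis and vertical below 0.12 rad and contact force between the fingers and sleeve below 0.1 N); the arm keeps its last pose, push and grip.
It fails at once if the circuit board is shifted by more than 20 mm (distance of board from where it was at the start of the episode above 0.02 m).
It fails at once if another loose thing is shifted by more than 40 mm (distance of any of rubber_foot, cap, screwdriver, spool, flux_bottle, multimeter from where it was at the start of the episode above 0.04 m).
It also fails if it takes over 59 s, if anything falls off the work surface, if the arm or the gripper's body presses on something with over 40 N, if the wrist force passes 120 N, or if a joint passes its speed limit or range.

## Working session

There is one attempt and no reset: what is moved stays moved. The work goes in short steps, Python scripts to look and compute and a shell command to move; the robot and the scene stay as the last step left them, time stands still between calls to the robot, and variables do not carry over. Pictures are saved under pics/ and viewed, at most 10 in all, crops included, and the job is handed in when it is done.

```bash
mkdir -p pics
python3 - <<'E'
from workcell import *
import cv2,numpy as np
o=get_obs();print({k:np.round(v,3).tolist() for k,v in o.items()})
for n in("top","side"):
    c=camera(n);cv2.imwrite(f"pics/{n}0.png",c["frame"][:,:,::-1]);np.save(n+".npy",c,allow_pickle=True)
    print(n,c["fx"],c["fy"],c["cx"],c["cy"],np.round(c["extrinsics"],3).tolist())
E
```

```text
{'clock': 0.0, 'joint_pos': [1.239, 0.333, -0.065, 1.461, 0.022, 1.35, -0.088], 'joint_velocities': [0.002, -0.001, 0.002, 0.001, -0.001, -0.001, -0.001], 'tau': [0.0, -62.545, 0.049, -39.161, 0.016, 0.01, 0.0], 'position': [0.19, -0.595, 0.242], 'ee_rot': [0.988, 0.154, -0.0, -0.001], 'ft_force': [-0.278, -0.332, -0.187], 'torque': [-0.016, 0.005, 0.038], 'grasp_force': 0.0, 'grip_width': 1.001}
top 426.5536344568238 426.5536344568238 324.2767645082501 197.59057223773158 [[0.028, -0.999, -0.02, -0.056], [-0.995, -0.027, -0.092, 0.61], [0.091, 0.022, -0.996, 1.407], [0.0, 0.0, 0.0, 1.0]]
side 371.5204522502283 371.5204522502283 325.54107999220645 196.65479081651426 [[-0.955, -0.297, -0.016, 0.568], [-0.224, 0.754, -0.618, 0.207], [0.195, -0.586, -0.786, 0.888], [0.0, 0.0, 0.0, 1.0]]
```

View pics/top0.png

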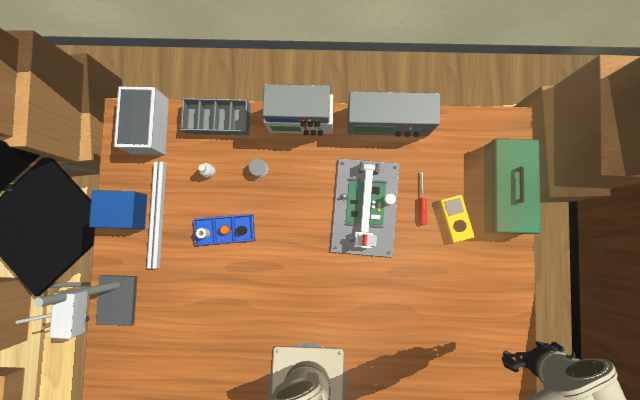

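View pics/side0.png

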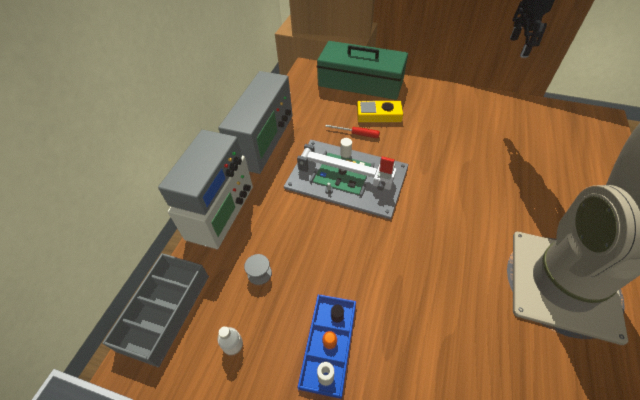

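The top view shows the sleeve at (202,233) in the left compartment, the bare post near (343,197) and the red tab near (365,240). In the side view the sleeve is at (326,374), the post at (330,188) and the tab at (387,165). Next I'll make an enlarged montage and the measuring helper.

```bash
cat > h.py <<'E'
from workcell import *
import cv2,numpy as np
def ray(c,u,v):
    E=c["extrinsics"];R,t=np.array(E)[:3,:3],np.array(E)[:3,3]
    d=R.T@np.array([(u-c["cx"])/c["fx"],(v-c["cy"])/c["fy"],1]);return -R.T@t,d/np.linalg.norm(d)
def onz(c,u,v,z):
    o,d=ray(c,u,v);return o+d*(z-o[2])/d[2]
def tri(rs):
    A=sum(np.eye(3)-np.outer(d,d) for o,d in rs);b=sum((np.eye(3)-np.outer(d,d))@o for o,d in rs)
    p=np.linalg.solve(A,b);return p,[np.linalg.norm(np.cross(d,p-o)) for o,d in rs]
def proj(c,p):
    q=np.array(c["extrinsics"])@np.append(p,1);return np.array([c["fx"]*q[0]/q[2]+c["cx"],c["fy"]*q[1]/q[2]+c["cy"]])
def blob(m,box):
    x0,y0,x1,y1=box;s=np.zeros_like(m);s[y0:y1,x0:x1]=m[y0:y1,x0:x1]
    n,l,st,ce=cv2.connectedComponentsWithStats(s);i=1+np.argmax(st[1:,4]);return ce[i],st[i].tolist(),l==i
E
python3 - <<'E'
from h import *
T=np.load("top.npy",allow_pickle=True).item();S=np.load("side.npy",allow_pickle=True).item()
def hsv(c):return cv2.cvtColor(c["frame"],cv2.COLOR_RGB2HSV)
def red(c):
    h=hsv(c);return (((h[...,0]<6)|(h[...,0]>174))&(h[...,1]>170)&(h[...,2]>90)).astype(np.uint8)
def white(c):
    h=hsv(c);return ((h[...,1]<60)&(h[...,2]>165)).astype(np.uint8)
a,sa,_=blob(red(T),(350,225,385,260));b,sb,_=blob(red(S),(370,150,405,185))
print("tab",a,sa,b,sb,tri([ray(T,*a),ray(S,*b)]))
for nm,bt,bs in(("sleeve",(193,220,215,245),(312,358,340,390)),("post2",(380,185,400,215),(335,135,358,162))):
    a,sa,_=blob(white(T),bt);b,sb,_=blob(white(S),bs);print(nm,a,sa,b,sb,tri([ray(T,*a),ray(S,*b)]))
# plate
h=hsv(T);m=((h[...,1]<70)&(h[...,2]>60)&(h[...,2]<175)).astype(np.uint8)
m=cv2.morphologyEx(m,cv2.MORPH_CLOSE,np.ones((5,5)));c,s,mm=blob(m,(320,150,410,265))
r=cv2.minAreaRect(np.argwhere(mm)[:,::-1].astype(np.float32));q=cv2.boxPoints(r);print(s,r)
P=np.array([onz(T,*p,0.012)[:2] for p in q]);print("plate",P.round(4).tolist(),P.mean(0),[np.linalg.norm(P[i]-P[i-1]) for i in range(4)])
# bin
m=((h[...,0]>105)&(h[...,0]<130)&(h[...,1]>150)).astype(np.uint8);c,s,mm=blob(m,(180,205,265,255))
q=cv2.boxPoints(cv2.minAreaRect(np.argwhere(mm)[:,::-1].astype(np.float32)));P=np.array([onz(T,*p,0.02)[:2] for p in q]);print("bin",P.round(4).tolist(),P.mean(0),[np.linalg.norm(P[i]-P[i-1]) for i in range(4)])
def cr(c,x,y,w,hh,W,H):return cv2.resize(c["frame"][y:y+hh,x:x+w,::-1],(W,H),interpolation=cv2.INTER_CUBIC)
cv2.imwrite("pics/m.png",np.hstack([cr(T,325,152,80,110,400,550),np.vstack([cr(S,280,135,135,80,400,237),cr(S,290,290,70,110,200,313).repeat(2,1)[:, :400]])]))
E
```

```text
tab [364.15384615 239.96153846] [363, 235, 3, 10, 26] [386.39375 164.28125] [381, 157, 13, 16, 160] (array([ 0.47374822, -0.17106986,  0.09710299]), [np.float64(0.0003557590245295667), np.float64(0.00035575902452952347)])
sleeve [202.09090909 232.38383838] [196, 228, 14, 10, 99] [325.07894737 370.60526316] [317, 362, 17, 18, 190] (array([0.48277959, 0.36156935, 0.04596659]), [np.float64(3.252714974827323e-06), np.float64(3.2527149748193728e-06)])
post2 [390.85542169 199.08433735] [384, 185, 14, 30, 332] [345.93150685 141.61643836] [341, 138, 11, 8, 73] (array([ 0.60926421, -0.25750285,  0.06601629]), [np.float64(0.0008982756500887144), np.float64(0.0008982756500888232)])
[331, 159, 68, 98, 4511] ((364.8827819824219, 207.40692138671875), (62.284114837646484, 94.00749206542969), 4.763641834259033)
plate [[0.4306, -0.0634], [0.7499, -0.0815], [0.7373, -0.2936], [0.4194, -0.2715]] [ 0.58430731 -0.17752082] [np.float64(0.20837867945180252), np.float64(0.3198612429283128), np.float64(0.21253537292299676), np.float64(0.3186200450468256)]
bin [[0.5279, 0.4034], [0.55, 0.2039], [0.4634, 0.1929], [0.4413, 0.3911]] [0.49563137 0.29782847] [np.float64(0.08746253989329866), np.float64(0.2006441490812782), np.float64(0.08729113900239954), np.float64(0.19950770433082568)]
```

View pics/m.png

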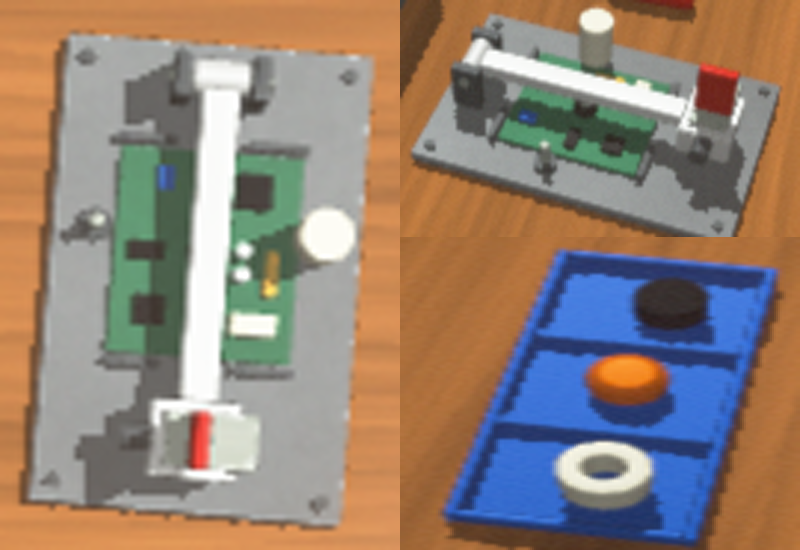

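The enlarged view confirms the layout. The plate gives a fixture centre of (0.584,-0.178) and a yaw of -0.063; the triangulated tab (z 0.097) and the second post agree with it. The sleeve is at about (0.485,0.362). I'll move off with a turn that makes the fingers close along the fixture's x.

```bash
python3 -m inch '[{"slide":[0.31,0.3,0],"yaw":1.2},{"slide":[0.31,0.3,0],"yaw":1.2},{"slide":[0.31,0.3,0],"yaw":1.2},{"slide":[0.31,0.3,0],"yaw":1.2},{"slide":[0.31,0.3,0],"yaw":1.2},{"slide":[0.31,0.3,0],"yaw":1.2},{"slide":[0.31,0.3,0],"yaw":1.2},{"slide":[0.31,0.3,0],"yaw":1.2},{"slide":[0.31,0.3,0],"yaw":1.2},{"slide":[0.31,0.3,0],"yaw":1.2},{"slide":[0.31,0.3,0],"yaw":1.2},{"slide":[0.31,0.6,0],"yaw":1.2},{"slide":[0.31,0.6,0],"yaw":1.2},{"slide":[0.31,0.6,0],"yaw":1.2},{"slide":[0.31,0.6,0],"yaw":1.2},{"slide":[0.31,0.6,0],"yaw":1.2},{"slide":[0.31,0.6,0],"yaw":1.2},{"slide":[0.31,0.6,0],"yaw":1.2},{"slide":[0.31,0.6,0],"yaw":1.2}]'
python3 - <<'E'
from h import *
from scipy.spatial.transform import Rotation as R
print(R.from_quat(get_obs()["ee_rot"]).as_matrix().round(3))
T=np.load("top.npy",allow_pickle=True).item();S=np.load("side.npy",allow_pickle=True).item()
np.set_printoptions(linewidth=200)
print(T["frame"][226:240,194:212].mean(2).astype(int))
print(S["frame"][360:386,314:338].mean(2).astype(int))
print("post");print(T["frame"][190:202,336:352].mean(2).astype(int))
E
```

```text
clock: 1.68
position: [0.4992, 0.0123, 0.2427]
ee_rot: [0.726, 0.688, 0.001, -0.0]
ft_force: [-0.2, 0.5, 0.2]
grip_width: 1.001
grasp_force: 0.0
[[ 0.053  0.999  0.001]
 [ 0.999 -0.053  0.002]
 [ 0.002  0.001 -1.   ]]
[[126 130 107 136 136 136 136 136 136 136 136 137 137 137 137 137 138 130]
 [110 132 107 136 136 136 137 136 137 136 136 137 137 137 137 137 138 129]
 [110 141 106 137 153 202 234 242 231 182 153 149 138 132 137 137 138 131]
 [110 142 113 196 247 244 246 247 247 244 224 173 172 166 150 137 138 130]
 [108 146 159 244 247 245 233 231 245 246 244 225 179 177 172 153 138 137]
 [ 82 101 164 246 244 195 126 123 168 245 247 242 181 181 181 175 137 138]
 [ 82 130 220 247 242 171 153 104 123 202 247 243 171 180 179 174 145 137]
 [ 80 131 219 247 240 181 166 103 119 194 247 243 168 175 175 172 145 137]
 [ 82 113 192 247 242 165 168 102 137 225 247 241 156 168 169 164 134 138]
 [ 80 106 181 246 246 237 186 206 224 244 242 199 155 158 159 154 138 137]
 [ 74  87 105 200 245 245 243 244 245 244 213 146 144 144 145 136 138 131]
 [ 82  85  67 116 201 244 245 246 241 191 131 123 128 136
[... 2853 characters left out ...]
 165 166 155 110 124 123 123]
 [170 167 166 167 165 167 168 167 167 166 166 155 112 123 124 123]
 [168 165 167 167 166 167 163 145 142 160 167 155 112 125 124 124]
 [173 166 167 166 157 116 124 123 158 142 143 157 115 124 125 124]
 [174 166 167 157 111 117 132 174 213 214 128 140 115 124 124 125]
 [176 167 167 156  99  87  99 161 214 184 121 119 119 122 123 123]
 [167 166 157 109  99  87  82  99 124 124 118 106 119 123 124 123]
 [155 109 108 102  98  85  91 119 121 120 115  99 119 124 123 122]
 [156 102 102 102 102 102 107 115 108 118 129 104 119 124 120 110]
 [167 152 120 163 162 163 152 120 160 163 154 107 122 117  83  71]
 [166 166 164 168 167 167 166 162 166 166 156 109 123 117  78  66]]
```

Run:
```python
from h import *
T=np.load("top.npy",allow_pickle=True).item();S=np.load("side.npy",allow_pickle=True).item()
print("sleeve",tri([ray(T,200.9,232.6),ray(S,325.2,370.4)]),onz(T,200.9,232.6,.055),onz(S,325.2,370.4,.055))
a=(344.3,195.5);print("post",onz(T,*a,.043))
h=S["frame"][176:202,320:342].mean(2).astype(int);np.set_printoptions(linewidth=200);print(h)
print("expected post px side",proj(S,[.6189,-.1044,.043]),proj(T,[.6189,-.1044,.043]))
```

```text
sleeve (array([0.48195047, 0.36293535, 0.05424031]), [np.float64(9.512545430579694e-06), np.float64(9.512545430588921e-06)]) [0.48194018 0.36269831 0.055     ] [0.48189504 0.36310175 0.055     ]
post [ 0.61833641 -0.1062613   0.043     ]
[[ 79  75  74  72  73  68  62  63  62  59  62  61  59  62  59  61  60  60  60  65  62  61]
 [109 106 104  78  73  71  68  71  70  63  62  59  61  64  62  63  58  58  56  62  62  62]
 [113 114 115 108 110 107 109 107 102  76  69  68  62  61  62  62  64  52  48  45  49  58]
 [115 114 114 118 116 117 114 116 115 109 104 100  75  70  67  70  67  65  60  46  43  56]
 [118 118 118 116 116 118 119 117 120 115 118 115 110 107 107 103  74  72  67  64  56  60]
 [116 119 117 120 120 114 115 118 123 122 118 118 118 117 112 105  76  69  69  67  58  70]
 [114 113 114 117 116 121 119 129 154 142 121 119 116 116 114  88  70  67  70  68  90 104]
 [ 87  93 105 113 116 117 122 166 206 194 144 120 117 114 103  75  64  68  66  70 105 117]
 [ 88  76  77  79  87 102 109 133 184 167 125 118 117 116 110  71  52  55  62  89 114 118]
 [142 102  89  86  86  88  79  93 119 115 1
[... 882 characters left out ...]
61 162 161 161 153  97  82  94 146 158 160 160 161 160 161 159 162 160 161]
 [142 160 158 158 160 159 160 157 106  90  85 116 153 159 162 160 159 161 161 162 160 160]
 [ 98 108 118 137 154 160 160 157 147 142 107 143 161 162 162 162 161 161 161 161 159 159]
 [ 78  79  84  93 102 110 123 143 155 156 152 157 161 162 161 163 163 161 162 159 159 158]
 [ 72  71  72  76  79  78  86  96 109 118 136 153 160 155 160 161 162 162 161 160 160 162]
 [ 72  70  71  74  73  74  81  77  80  84  93 101 113 124 144 161 158 158 161 160 163 163]
 [105  79  75  76  75  70  70  72  72  76  74  79  81  88  98 110 118 138 155 159 158 161]]
expected post px side [328.17791145 183.66076358] [343.74414252 195.31657246]
```

```bash
python3 -m inch '[{"slide":[-0.014,0.35,-0.1]},{"slide":[-0.014,0.35,-0.1]},{"slide":[-0.014,0.35,-0.1]},{"slide":[-0.014,0.35,-0.1]},{"slide":[-0.014,0.35,-0.1]},{"slide":[-0.014,0.35,-0.1]},{"slide":[-0.014,0.35,-0.1]},{"slide":[-0.014,0.35,-0.1]},{"slide":[-0.014,0.35,-0.1]},{"slide":[-0.014,0.35,-0.1]},{"slide":[-0.014,0.35,-0.1]},{"slide":[-0.014,0.35,-0.1]}]'
```

```text
invalid input
```

```bash
python3 -m inch '[{"slide":[-0.018,0.355,-0.1],"yaw":0},{"slide":[-0.018,0.355,-0.1],"yaw":0},{"slide":[-0.018,0.355,-0.1],"yaw":0},{"slide":[-0.018,0.355,-0.1],"yaw":0},{"slide":[-0.018,0.355,-0.1],"yaw":0},{"slide":[-0.018,0.355,-0.1],"yaw":0},{"slide":[-0.018,0.355,-0.1],"yaw":0},{"slide":[-0.018,0.355,-0.1],"yaw":0},{"slide":[-0.018,0.355,-0.1],"yaw":0},{"slide":[-0.018,0.355,-0.1],"yaw":0},{"slide":[-0.018,0.355,-0.1],"yaw":0},{"slide":[-0.018,0.355,-0.1],"yaw":0},{"slide":[-0.018,0.355,-0.1],"yaw":0},{"slide":[-0.018,0.355,-0.1],"yaw":0}]'
```

```text
clock: 2.85
position: [0.483, 0.358, 0.1427]
ee_rot: [0.73, 0.684, 0.0, 0.001]
ft_force: [-0.1, -0.2, -0.2]
grip_width: 1.0
grasp_force: 0.0
```

```bash
python3 -m inch '[{"slide":[-0.001,0.005,-0.04],"yaw":0},{"slide":[-0.001,0.005,-0.07],"yaw":0},{"slide":[-0.001,0.005,-0.09],"yaw":0},{"slide":[-0.001,0.005,-0.102],"yaw":0},{"slide":[-0.001,0.005,-0.102],"yaw":0},{"slide":[-0.001,0.005,-0.102],"yaw":0}]' && python3 -m inch '[{"slide":[0,0,0],"yaw":0},{"slide":[0,0,0],"yaw":0},{"slide":[0,0,0],"yaw":0},{"slide":[0,0,0],"yaw":0},{"slide":[0,0,0],"yaw":0},{"slide":[0,0,0],"yaw":0},{"slide":[0,0,0],"yaw":0},{"slide":[0,0,0],"yaw":0},{"slide":[0,0,0],"yaw":0},{"slide":[0,0,0],"yaw":0}]' 255 25
```

```text
clock: 3.35
position: [0.4815, 0.3642, 0.041]
ee_rot: [0.729, 0.685, 0.0, 0.0]
ft_force: [1.0, -0.2, 0.2]
grip_width: 1.004
grasp_force: 0.0
clock: 4.18
position: [0.4813, 0.3648, 0.0412]
ee_rot: [0.729, 0.685, 0.001, 0.0]
ft_force: [-0.8, -1.2, 6.4]
grip_width: 0.392
grasp_force: 24.5
```

```bash
python3 -m inch '[{"slide":[0,0,0.03],"yaw":0},{"slide":[0,0,0.065],"yaw":0},{"slide":[0,0,0.09],"yaw":0},{"slide":[0.137,-0.469,0.09],"yaw":0},{"slide":[0.137,-0.469,0.09],"yaw":0},{"slide":[0.137,-0.469,0.09],"yaw":0},{"slide":[0.137,-0.469,0.09],"yaw":0},{"slide":[0.137,-0.469,0.09],"yaw":0},{"slide":[0.137,-0.469,0.09],"yaw":0},{"slide":[0.137,-0.469,0.09],"yaw":0},{"slide":[0.137,-0.469,0.09],"yaw":0},{"slide":[0.137,-0.469,0.09],"yaw":0},{"slide":[0.137,-0.469,0.09],"yaw":0},{"slide":[0.137,-0.469,0.09],"yaw":0},{"slide":[0.137,-0.469,0.09],"yaw":0},{"slide":[0.137,-0.469,0.09],"yaw":0},{"slide":[0.137,-0.469,0.09],"yaw":0},{"slide":[0.137,-0.469,0.09],"yaw":0},{"slide":[0.137,-0.469,0.09],"yaw":0}]'
python3 - <<'E'
from h import *
o=[]
for n in("top","side"):
    c=camera(n);x,y=proj(c,[.6185,-.105,.08]).astype(int);print(n,x,y)
    o.append(cv2.resize(c["frame"][y-37:y+38,x-25:x+25,::-1],(400,600),interpolation=cv2.INTER_CUBIC));np.save(n+"1.npy",c,allow_pickle=True)
cv2.imwrite("pics/p1.png",np.hstack(o))
E
```

```text
clock: 5.77
position: [0.6178, -0.1025, 0.1305]
ee_rot: [0.728, 0.686, 0.0, -0.0]
ft_force: [-0.1, -0.4, -0.6]
grip_width: 0.389
grasp_force: 25.2
top 344 194
side 328 174
```

View pics/p1.png

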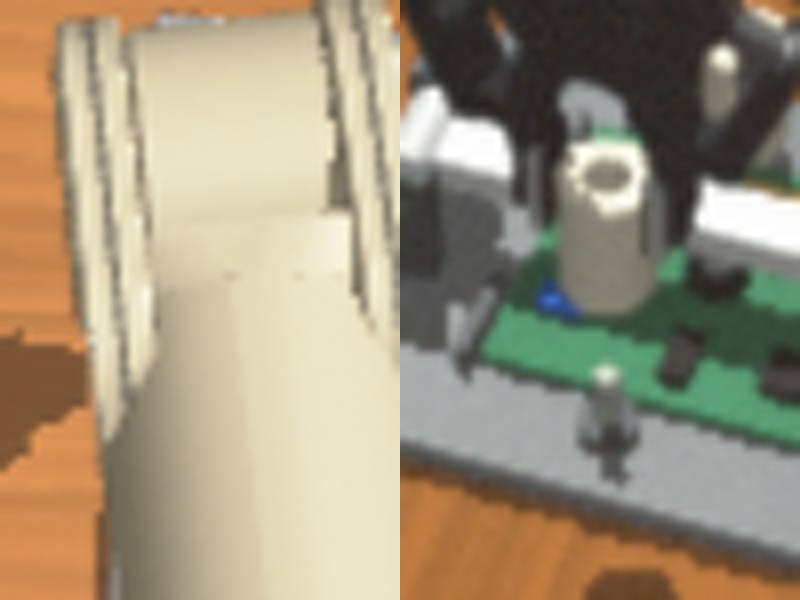

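The side view shows the sleeve held upright, with its top rim centred at about (328.3,158.7) and the post tip at (328.4,183.2). In the top view the robot hides both.

Run:
```python
from h import *
S=np.load("side1.npy",allow_pickle=True).item()
print("sleeve",onz(S,328.3,158.7,.1445),"post",onz(S,328.4,183.2,.043))
np.set_printoptions(linewidth=220)
print(S["frame"][148:180,319:340].mean(2).astype(int));print(get_obs()["position"])
```

```text
sleeve [ 0.61705355 -0.10313693  0.1445    ] post [ 0.61879729 -0.10618431  0.043     ]
[[ 39  42  38  56 115 150 155 153 148 121  81  52  42  44  41  42  41  42  38  44  47]
 [ 38  42  36  63 142 159 163 163 161 159 145 106  54  45  42  44  37  41  43  41  44]
 [ 38  40  40  61 134 156 148 153 162 163 161 146  71  41  44  44  43  42  39  42  43]
 [ 42  36  41  46  85 145 132 122 159 163 163 157  78  41  44  44  40  37  42  43  39]
 [ 45  40  38  41  59 128 121  98 144 149 156 152 100  52  42  42  42  40  43  41  44]
 [ 44  38  39  36  51 103 104  89 134 135 136 136  95  68  45  40  40  43  39  43  41]
 [ 44  39  41  39  51 109 119 140 178 188 183 169 156 125  62  41  37  42  43  42  42]
 [ 67  66  47  38  77 181 230 237 236 237 237 236 235 209 103  48  46  42  40  46  45]
 [ 94  70  43  43  87 162 240 243 229 212 225 232 245 239 156  68  45  46  43  41  41]
 [ 98  72  45  68 121 167 235 205 163 148 157 165 211 242 177  79  42  44  41  45  43]
 [ 96  71  51  91 145 221 215 148 127 128 127 126 156 240 208  95  48  42  42  39  43]
 [ 95  69  49  90 134 174 188 137 124 126 126 121 152 2
[... 1110 characters left out ...]
123 126 123 125 122 119 114 104  84  80  77  58  40]
 [ 63  73  78  85  96 117 120 125 124 125 124 124 122 121 111  89  66  63  61  60  50]
 [ 65  85 115 117  90 106 120 121 124 125 123 124 124 115  94  66  60  61  64  60  60]
 [ 70  76  89  86  87  95 112 121 123 122 122 122 109  89  69  63  61  59  61  62  61]
 [105  80  73  77  74  74  81  82  85  87  87  83  77  66  65  61  63  62  62  62  61]
 [119 111 109 107  81  73  70  73  72  70  67  62  63  60  63  62  64  61  55  53  63]
 [118 118 118 118 116 111 109 113 112 108  74  71  71  67  62  61  65  61  52  46  45]
 [121 120 118 120 121 122 122 120 121 119 113 109 106  77  70  72  71  65  67  63  48]]
[ 0.61787857 -0.10280521  0.1305305 ]
```

```bash
python3 -m inch '[{"slide":[0.001,-0.003,-0.015],"yaw":0},{"slide":[0.001,-0.003,-0.03],"yaw":0},{"slide":[0.001,-0.003,-0.04],"yaw":0},{"slide":[0.001,-0.003,-0.045],"yaw":0},{"slide":[0.001,-0.003,-0.05],"yaw":0},{"slide":[0.001,-0.003,-0.053],"yaw":0},{"slide":[0.001,-0.003,-0.056],"yaw":0},{"slide":[0.001,-0.003,-0.059],"yaw":0},{"slide":[0.001,-0.003,-0.059],"yaw":0}]'
python3 - <<'E'
from h import *
o=get_obs();print(o["position"],o["ft_force"],o["grip_width"])
c=camera("side");cv2.imwrite("pics/p2.png",cv2.resize(c["frame"][145:205,300:360,::-1],(600,600),interpolation=cv2.INTER_CUBIC))
E
```

```text
clock: 6.62
position: [0.6189, -0.1075, 0.0711]
ee_rot: [0.729, 0.685, -0.0, -0.0]
ft_force: [-0.1, 0.4, 0.0]
grip_width: 0.388
grasp_force: 25.2
[ 0.61889814 -0.10746473  0.0710589 ] [-0.1245993   0.3572364   0.02900523] 0.38768075993663226
```

View pics/p2.png

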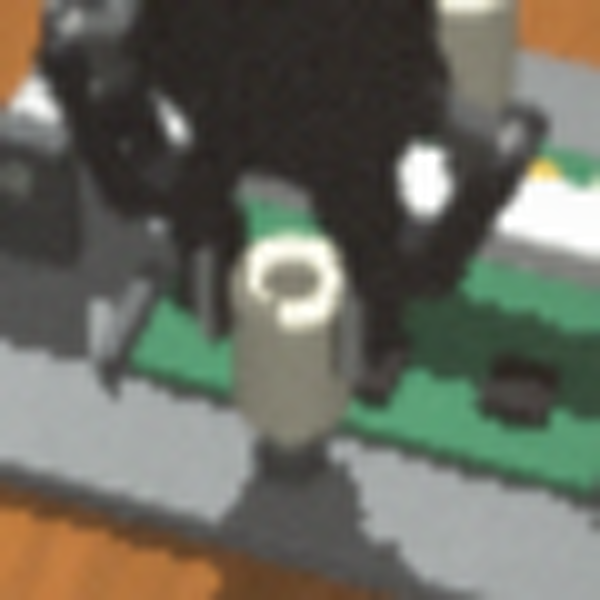

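The sleeve is over the post tip (post hidden inside, no contact force), and the shoulder shows below the sleeve's lower rim. I'll lower it the rest of the way.

```bash
python3 -m inch '[{"slide":[0,0.001,-0.004],"yaw":0},{"slide":[0,0.001,-0.008],"yaw":0},{"slide":[0,0.001,-0.011],"yaw":0},{"slide":[0,0.001,-0.014],"yaw":0},{"slide":[0,0.001,-0.016],"yaw":0},{"slide":[0,0.001,-0.0165],"yaw":0},{"slide":[0,0.001,-0.0165],"yaw":0}]'
```

```text
clock: 7.25
position: [0.6189, -0.1065, 0.0546]
ee_rot: [0.729, 0.685, -0.0, -0.0]
ft_force: [0.1, 0.1, 0.8]
grip_width: 0.391
grasp_force: 25.2
```

```bash
python3 -m inch '[{"slide":[0,0,0],"yaw":0},{"slide":[0,0,0],"yaw":0},{"slide":[0,0,0],"yaw":0},{"slide":[0,0,0],"yaw":0},{"slide":[0,0,0],"yaw":0},{"slide":[0,0,0],"yaw":0},{"slide":[0,0,0],"yaw":0},{"slide":[0,0,0],"yaw":0}]' 0 && python3 -m inch '[{"slide":[0,0,0.02],"yaw":0},{"slide":[0,0,0.05],"yaw":0},{"slide":[0,0,0.09],"yaw":0},{"slide":[0,0,0.13],"yaw":0},{"slide":[0,0,0.17],"yaw":0},{"slide":[0,0,0.17],"yaw":0}]'
python3 - <<'E'
from h import *
o=get_obs();print(o["position"])
c=camera("side");cv2.imwrite("pics/p3.png",cv2.resize(c["frame"][135:215,290:410,::-1],(780,520),interpolation=cv2.INTER_CUBIC));np.save("side3.npy",c,allow_pickle=True)
print(proj(c,[.6186,-.106,.068]))
E
```

```text
clock: 7.92
position: [0.619, -0.1065, 0.0548]
ee_rot: [0.729, 0.685, 0.0, 0.0]
ft_force: [-1.2, 0.1, 0.4]
grip_width: 0.996
grasp_force: 0.0
clock: 8.42
position: [0.6221, -0.1061, 0.2337]
ee_rot: [0.729, 0.685, 0.004, 0.005]
ft_force: [1.1, -0.3, 1.2]
grip_width: 1.0
grasp_force: 0.0
[ 0.62214297 -0.10608582  0.23372481]
[328.35617201 177.364138  ]
```

View pics/p3.png

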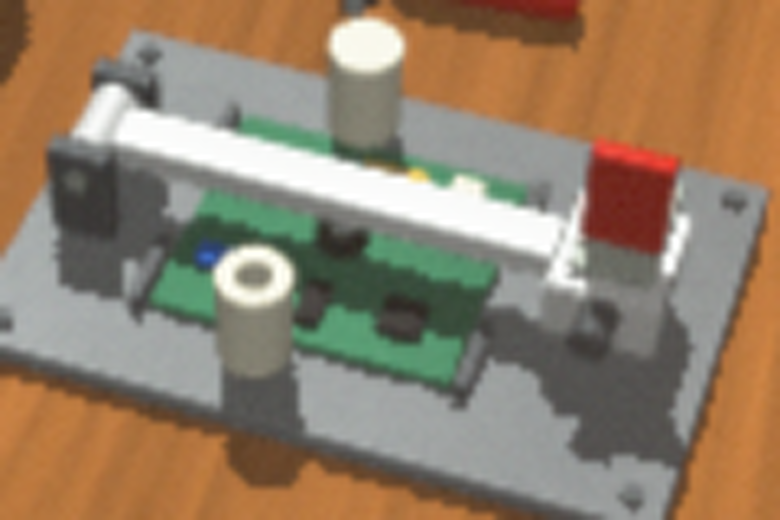

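The sleeve stands upright on its post, its rim centre at (328.7,177.2) against an expected (328.4,177.4). The tab is still home and the arm is down. Next I'll go over the tab with a quarter turn.

```bash
python3 -m inch '[{"slide":[-0.03,-0.015,0],"yaw":-0.12},{"slide":[-0.06,-0.03,0],"yaw":-0.24},{"slide":[-0.09,-0.04,0],"yaw":-0.36},{"slide":[-0.12,-0.05,0],"yaw":-0.48},{"slide":[-0.145,-0.0645,0],"yaw":-0.6},{"slide":[-0.145,-0.0645,0],"yaw":-0.72},{"slide":[-0.145,-0.0645,0],"yaw":-0.84},{"slide":[-0.145,-0.0645,0],"yaw":-0.96},{"slide":[-0.145,-0.0645,0],"yaw":-1.08},{"slide":[-0.145,-0.0645,0],"yaw":-1.2},{"slide":[-0.145,-0.0645,0],"yaw":-1.32},{"slide":[-0.145,-0.0645,0],"yaw":-1.44},{"slide":[-0.145,-0.0645,-0.02],"yaw":-1.58},{"slide":[-0.145,-0.0645,-0.04],"yaw":-1.58},{"slide":[-0.145,-0.0645,-0.06],"yaw":-1.58},{"slide":[-0.145,-0.0645,-0.06],"yaw":-1.58},{"slide":[-0.145,-0.0645,-0.06],"yaw":-1.58}]'
python3 - <<'E'
from h import *
from scipy.spatial.transform import Rotation as R
o=get_obs();print(o["position"],o["joint_pos"]);print(R.from_quat(o["ee_rot"]).as_matrix().round(3))
c=camera("side");cv2.imwrite("pics/p4.png",cv2.resize(c["frame"][95:215,300:440,::-1],(700,600),interpolation=cv2.INTER_CUBIC))
E
```

```text
clock: 9.88
position: [0.4732, -0.1706, 0.164]
ee_rot: [0.999, -0.035, -0.001, -0.001]
ft_force: [0.5, -0.2, 1.1]
grip_width: 1.003
grasp_force: 0.0
[ 0.47316711 -0.17063743  0.16395137] [ 0.75117233  0.16869058 -0.53701329  1.85284558  0.09371979  1.14766216
 -1.459946  ]
[[ 0.997 -0.071 -0.002]
 [-0.071 -0.997  0.001]
 [-0.002 -0.001 -1.   ]]
```

View pics/p4.png

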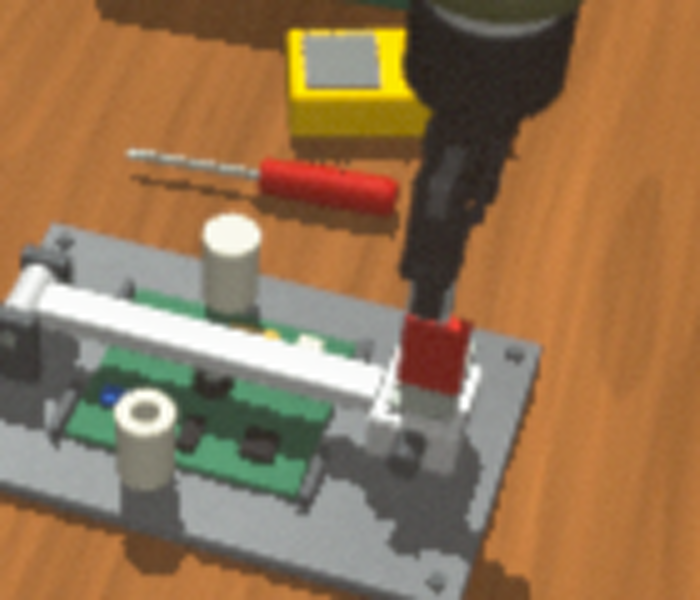

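The gripper stands over the red tab at (435,350) in the crop, fingers either side of it in y. I'll descend and grip.

```bash
python3 -m inch '[{"slide":[0.001,0,-0.03],"yaw":0},{"slide":[0.001,0,-0.055],"yaw":0},{"slide":[0.001,0,-0.068],"yaw":0},{"slide":[0.001,0,-0.074],"yaw":0},{"slide":[0.001,0,-0.074],"yaw":0},{"slide":[0.001,0,-0.074],"yaw":0}]' && python3 -m inch '[{"slide":[0,0,0],"yaw":0},{"slide":[0,0,0],"yaw":0},{"slide":[0,0,0],"yaw":0},{"slide":[0,0,0],"yaw":0},{"slide":[0,0,0],"yaw":0},{"slide":[0,0,0],"yaw":0},{"slide":[0,0,0],"yaw":0},{"slide":[0,0,0],"yaw":0},{"slide":[0,0,0],"yaw":0},{"slide":[0,0,0],"yaw":0},{"slide":[0,0,0],"yaw":0},{"slide":[0,0,0],"yaw":0}]' 255 60
```

```text
clock: 10.43
position: [0.4758, -0.1712, 0.0921]
ee_rot: [0.999, -0.036, 0.001, 0.0]
ft_force: [0.9, -0.1, 0.1]
grip_width: 0.996
grasp_force: 0.0
clock: 11.43
position: [0.475, -0.1718, 0.0911]
ee_rot: [0.999, -0.036, 0.0, 0.001]
ft_force: [-1.3, -4.9, 4.1]
grip_width: 0.107
grasp_force: 60.0
```

```bash
python3 -m inch '[{"slide":[0,-0.002,0],"yaw":0},{"slide":[-0.0003,-0.004,0],"yaw":0},{"slide":[-0.0004,-0.006,0],"yaw":0},{"slide":[-0.0005,-0.008,0],"yaw":0},{"slide":[-0.0006,-0.010,0],"yaw":0},{"slide":[-0.0007,-0.012,0],"yaw":0},{"slide":[-0.0008,-0.0135,0],"yaw":0},{"slide":[-0.0008,-0.0135,0],"yaw":0},{"slide":[-0.0008,-0.0135,0],"yaw":0},{"slide":[-0.0008,-0.0135,0],"yaw":0}]'
```

```text
clock: 12.27
position: [0.4745, -0.182, 0.0911]
ee_rot: [0.999, -0.035, -0.0, -0.001]
ft_force: [-2.7, 6.8, 8.2]
grip_width: 0.111
grasp_force: 60.6
```

```bash
python3 -m inch '[{"slide":[0,-0.0015,0],"yaw":0},{"slide":[0,-0.0015,0],"yaw":0},{"slide":[0.0008,-0.0016,0.004],"yaw":0},{"slide":[0.0018,-0.0016,0.008],"yaw":0},{"slide":[0.0028,-0.0017,0.012],"yaw":0},{"slide":[0.0038,-0.0017,0.016],"yaw":0},{"slide":[0.0047,-0.0018,0.020],"yaw":0},{"slide":[0.0057,-0.0019,0.024],"yaw":0},{"slide":[0.0057,-0.0019,0.024],"yaw":0},{"slide":[0.0057,-0.0019,0.024],"yaw":0}]'
```

```text
clock: 13.1
position: [0.4795, -0.1834, 0.1138]
ee_rot: [0.999, -0.034, -0.001, -0.002]
ft_force: [2.3, 6.8, -5.7]
grip_width: 0.105
grasp_force: 58.9
```

```bash
python3 -m inch '[{"slide":[0.0018,-0.0001,0.006],"yaw":0},{"slide":[0.0038,-0.0002,0.012],"yaw":0},{"slide":[0.0058,-0.0004,0.0175],"yaw":0},{"slide":[0.008,-0.0005,0.0231],"yaw":0},{"slide":[0.0105,-0.0007,0.029],"yaw":0},{"slide":[0.013,-0.0008,0.0345],"yaw":0},{"slide":[0.0155,-0.001,0.040],"yaw":0},{"slide":[0.0183,-0.0012,0.0452],"yaw":0},{"slide":[0.022,-0.0014,0.0515],"yaw":0},{"slide":[0.0255,-0.0016,0.0579],"yaw":0},{"slide":[0.0255,-0.0016,0.0579],"yaw":0},{"slide":[0.0255,-0.0016,0.0579],"yaw":0},{"slide":[0.0255,-0.0016,0.0579],"yaw":0},{"slide":[0.0255,-0.0016,0.0579],"yaw":0},{"slide":[0.0255,-0.0016,0.0579],"yaw":0},{"slide":[0.0255,-0.0016,0.0579],"yaw":0}]'
python3 - <<'E'
from h import *
c=camera("side");cv2.imwrite("pics/p5.png",cv2.resize(c["frame"][95:215,290:430,::-1],(700,600),interpolation=cv2.INTER_CUBIC))
E
```

```text
clock: 14.43
position: [0.5051, -0.1848, 0.1715]
ee_rot: [0.999, -0.034, -0.001, -0.002]
ft_force: [0.2, 6.8, -4.0]
grip_width: 0.108
grasp_force: 58.5
```

View pics/p5.png

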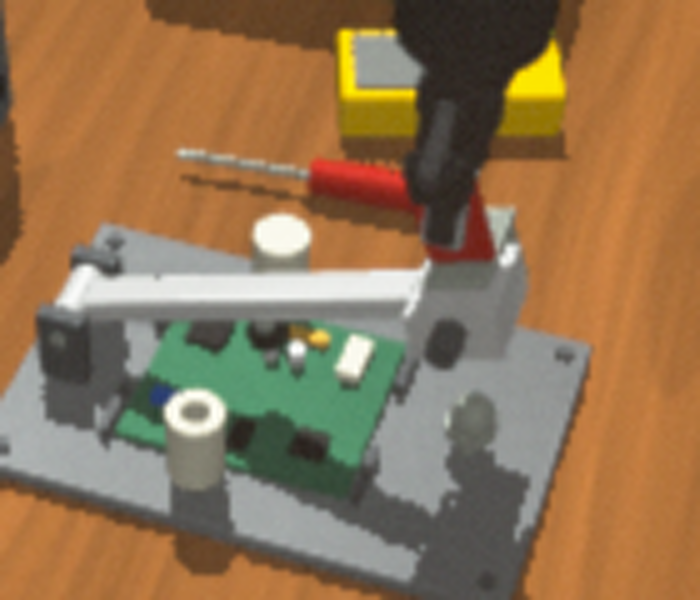

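The arm is held up, the ball is bare at (470,420) in the crop, and the sleeve and board are in place. The TCP has risen 80 mm, which puts the arm at about 0.35 rad. I'm handing in.

```bash
python3 -c "
from workcell import *
print(hand_in())"
```

```text
the job is handed in; nothing more can be done
None
```

I handed the job in at about 14.5 s: the sleeve is released and fully down on the guide post, and the gripper holds the arm up at about 0.35 rad, with the coupler roughly 8 cm above its seat; the hand-in call returned no verdict.

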